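# Long-exposure picture at the fossil microscope

## Task

Take a long-exposure picture of the fossil under the microscope: with the fingertips, switch on the lamp by pressing down the raised end of the rocker on the lamp box, then push the square focus-lock key fully down (it stays down), and then press the large round shutter key fully down and finish while still holding it down. Do not press the bar-shaped erase key, and leave the key pods and everything else on the bench standing where they are, with nothing picked up.

Things in the scene. Friction and masses are not known exactly. Their poses are not given: they have to be found in the camera images.
- lamp_box: Fixed grey lamp box, 120 (x) x 110 (y) x 55 mm high, any yaw; origin at the centre of its underside, z up. In the middle of its top is a black rocker plate, 60 mm long (along the box's x), 28 mm wide, hinged across its middle, 72 mm above the table there. At first the half towards the box's +x is raised; switched on, it is the low one.
- rocker_high_end (a point): Point on the rocker's upper face, on its centre line, 22 mm from the hinge, on the end that starts raised (about 77 mm above the table at first, about 67 mm when switched on). Moves with the rocker. Its x axis points along the rocker from the hinge to that end.
- lamp_rocker (a joint): Tilt of the rocker: 0 off (named end fully raised), 0.44 rad on (named end fully down). Stays where it is left; 2 to 4 N pressed straight down near the raised end moves it.
- focus_pod: Loose flat white pod, 64 x 64 mm, 25 mm high, 0.3 kg, standing on rubber on the table; origin at the centre of its underside, z up. In its top sits one black key, a square one, 30 x 30 mm: the focus-lock key, whose top is 36 mm above the table when up.
- focus_key_top (a point): Centre of the upper face of the square focus-lock key; moves with it.
- focus_key (a joint): Travel of the focus-lock key: about 0 up, 0.006 m fully down (its top then still stands 5 mm proud of the pod). No spring: about 3 N pushes it and it stays where it is left.
- shutter_pod: Loose flat white pod, 64 x 64 mm, 25 mm high, 0.3 kg, standing on rubber on the table; origin at the centre of its underside, z up. In its top sits one black key, a round one, 40 mm across: the shutter key, whose top is 36 mm above the table when up.
- shutter_key_top (a point): Centre of the upper face of the round shutter key; moves with it.
- shutter_key (a joint): Travel of the shutter key: 0 up, 0.006 m fully down (5 mm still proud of the pod). Sprung: 1.5 N starts it, 5 N takes it fully down, and it comes up again when let go.
- erase_pod: Loose flat white pod, 64 x 64 mm, 25 mm high, 0.3 kg, standing on rubber on the table; origin at the centre of its underside, z up. In its top sits one black key, a long narrow bar, 16 x 54 mm: the erase key, which is not to be pressed, whose top is 36 mm above the table when up.
- erase_key (a joint): Travel of the erase key: 0 up, 0.006 m down; sprung.
- leg_bone: Brown fossil leg bone lying flat, loose, about 162 mm long along its x, 58 mm wide and 32 mm high at the knuckles; origin under its middle.
- glue_bottle: Small white glue bottle, loose, standing, 34 mm across, 75 mm high; origin under its base.
- brush: Brush lying flat, loose, 160 mm long along its x; a bystander.
- ring_cap: Small red plastic ring lying flat, loose, 38 mm across, 12 mm high; a bystander.
- tape_roll: Roll of pale tape lying flat, loose, 84 mm across, 24 mm high; a bystander.
- jar: Glass jar with a white cap, loose, standing, 60 mm across, 70 mm high; a bystander.
- spray_bottle: White bottle, loose, standing, 60 mm across, 150 mm high; a bystander. (A fixed microscope 0.4 m high stands farther out at the right-hand edge, and a fixed cardboard tray 40 mm high beyond the pods at x above 0.74.)
Mind the look-alikes: they are no part of the job. Leave any blue, pink or yellow look-alike of the focus_pod alone.

How it is judged:
By the outcome, as a careful person would: the job done as asked, in the order asked, and still so for the second after the job is handed in, while the arm keeps its last pose, push and grip.
It also fails if it takes over 43 s, if anything falls off the work surface, if the arm or the gripper's body presses on something with over 40 N, if the wrist force passes 120 N, or if a joint passes its speed limit or range.

## Robot

A 7-joint arm with a two-finger parallel gripper is mounted at the origin on the work surface. World frame = base frame: x ahead of the robot, y to its left, z up, the work surface at z = 0. Lengths are in m, angles in rad, forces in N, time in s.
With the tool pointing down it reaches from about 0.425 to 0.925 m from the base axis. Payload 6.8 kg.
Tool frame: the origin (TCP) lies on the centre line of the jaws, within the pads' length; the fingertips stand 14 mm ahead of it and the grasp point (between the pads) lies 5 mm behind it (r.tips_ahead is the distance from the TCP to the fingertips, in m); z points along the fingers, y is the line along which they close (so a half turn about z gives the same grasp; the last joint's range is limited). The gripper opens to 85 mm and grips with 20 to 120 N. Pads are 22 mm wide; open, the fingers measure 114 mm over their backs; the gripper's body (76 mm by 85 mm) begins 54 mm behind the grasp point. The pads swing forward as they close: fully open they stand 13 mm farther back than shut.
Start: joints at [-1.454, 0.477, 0.022, 1.555, -0.011, 1.109, -0.083], TCP at [0.15, 0.658, 0.245] pointing down, gripper open.
Joint ranges: [-2.96, 2.96], [-0.34, 2.1], [-1.41, 1.46], [0.24, 2.44], [-1.37, 4.51], [0.17, 1.92], [-2.96, 2.96]. Speed limits (rad/s): [2.39, 2.39, 3.14, 3.14, 3.14, 3.14, 3.14].

## Interface

Orientations are given as a rotation vector (axis times angle).
In Python, from bench import r, eyes gives the robot as it stands.
- The arm moves only by the tool step_arm, never from a script. Its argument "rows" is a list of rows, each a list of 6 numbers: the shift along the world's x, y, z in units of 60 cm (1.0 is 60 cm), then the turn, a rotation vector about the world's x, y, z in units of pi rad (1.0 is pi rad). In form: [[x, y, z, rx, ry, rz], ...]. A call has 1 to 5 rows; each row is the pose to reach, as a shift and turn from the pose commanded when the call began, turning the shorter way round; what a row does not reach only later rows make up. A row lasts 1/12 s, in which the tool goes at most 41.7 mm and 7.16 degrees, less where a joint would pass 70% of its speed; a pose out of reach is approached as far as the arm can. A call with a number of a shift or a turn outside -1 to 1 is refused whole. A call with a gripper value outside its range is refused whole. "jaw" is the closure, from 0 (fully open) to 1 (shut), set as the call begins (left out, the last holds). The fingers move at their own pace and stop on an object; "squeeze" is the grip in N (left out, the last holds). Time passes only in rows, so rows that repeat a pose let the fingers close. It gives the time, the measured TCP pose, the force, the opening and the grip force at its end, in the units of the state.
- r.get_obs(): the state, without advancing time (a new reading comes with each control period).
- eyes.grab_frame(name): name is "scene" or "top" or "wrist"; returns the picture (400x640x3 uint8, red, green, blue); there is no depth.
- eyes.camera_info(name): a dict with "mtx" (3x3 intrinsics, pixels), "extrinsics" (4x4, takes a point from camera to world coordinates); the wrist camera has in their place "tool_from_camera" (4x4, takes a point from camera to tool coordinates, whose origin is the TCP and whose axes are the flange's). Camera axes: x right, y down, z forward; pixel columns grow to the right and rows downward; lengths in m; the calibration is good to about 2 mm. The wrist camera is an equidistant fisheye: a pixel r from the principal point sees the ray r / f radians off the axis. A picture is of the moment at which its call begins: read the wrist's pose just before it. camera_info takes no time and is no camera call.
- r.hand_in(): hands the job in; it is judged then, once.
The state is a dict: "clock": time; "joints": joint angles; "qvel": joint speeds; "tau": joint torques, N m; "tcp_pos": TCP position; "orientation": TCP orientation; "contact_force": force on the tool from outside, world axes, zero at the start; "moment": the same for the moment, N m; "grip_width": finger opening in m; "gripper_force": force on a finger pad.
Only numpy, scipy, OpenCV 4.12 (cv2) and the standard library are available. Lean on these libraries where they do the work, as an engineer would, in place of code of your own. Each camera call takes 0.05 s, during which the arm holds its last target. There are 200 camera calls.

## Working session

There is one attempt and no reset: what is moved stays moved. The work goes in short steps, Python scripts to look and compute and a tool call to move; the robot and the scene stay as the last step left them, time stands still between calls to the robot, and variables do not carry over. Pictures are saved under pics/ and viewed, at most 10 in all, crops included, and the job is handed in when it is done.

Besides the shell and the picture viewer there is one more tool, called after "Call:" as a command line: name --pt "numbers of a row" for each row, then --argument value for the rest. step_arm: Moves the arm, as the interface text tells. Shifts and turns lie within -1 to 1; 1 stands for 60 cm of shift or pi rad of turn. Its arguments: {"type":"object","properties":{"rows":{"type":"array"},"jaw":{"type":"number"},"squeeze":{"type":"number"}},"required":["rows"]}

```bash
mkdir -p pics; python3 - <<'E'
from bench import r, eyes
import cv2
o=r.get_obs(); print(o['tcp_pos'],o['orientation'],o['clock'],r.tips_ahead)
for n in ('top','scene'):
    f=eyes.grab_frame(n); cv2.imwrite(f'pics/{n}0.png',cv2.cvtColor(f,cv2.COLOR_RGB2BGR))
    c=eyes.camera_info(n); print(c['mtx'],c['extrinsics'])
E
```

```text
[0.15036515 0.65746811 0.24434227] [-3.52313917e-01 -3.12172606e+00  2.85965828e-03] 0.0 0.014
[[365.78387956   0.         316.7509238 ]
 [  0.         365.78387956 202.4169244 ]
 [  0.           0.           1.        ]] [[ 0.02940273 -0.99650218  0.07822328  0.45270795]
 [-0.99939735 -0.02786305  0.02070252  0.04031845]
 [-0.01845056 -0.07878484 -0.99672089  1.27741287]
 [ 0.          0.          0.          1.        ]]
[[482.95266885   0.         316.54609372]
 [  0.         482.95266885 207.60334483]
 [  0.           0.           1.        ]] [[ 0.89347705  0.23827593 -0.38068798  1.04252486]
 [ 0.44879674 -0.5053031   0.73705512 -0.95954817]
 [-0.01674032 -0.82939337 -0.55841419  0.82544994]
 [ 0.          0.          0.          1.        ]]
```

View pics/top0.png

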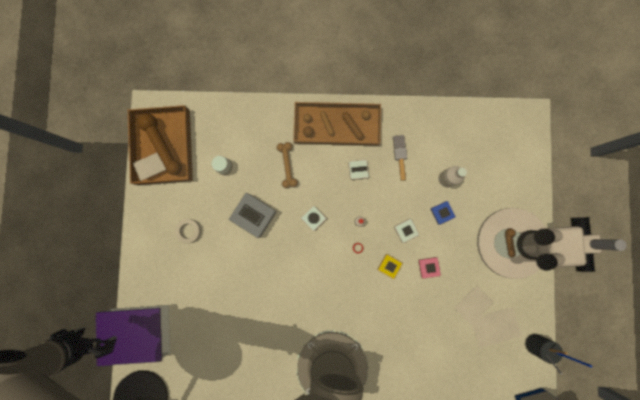

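View pics/scene0.png

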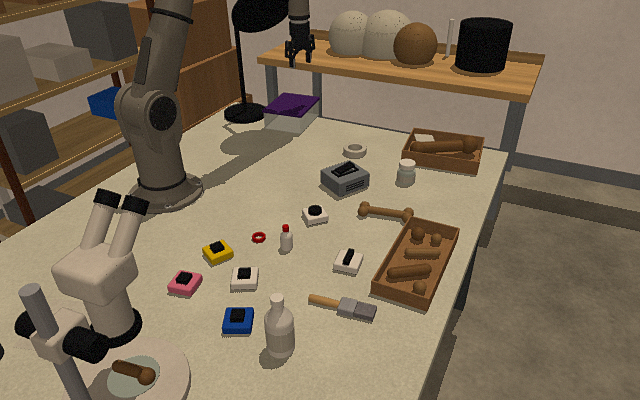

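The top view shows the lamp box at (254,215), the round shutter key at (314,218), the white focus pod at (406,231) and the erase pod at (359,170). The scene view shows the same layout, with the rocker at (345,170). Next I'll measure positions and zoom in on the rocker.

```bash
cat > h.py <<'E'
import numpy as np, cv2
from bench import r, eyes
def ray(n,uv,z):
    c=eyes.camera_info(n);E=np.array(c['extrinsics'])
    d=E[:3,:3]@np.linalg.inv(c['mtx'])@[uv[0],uv[1],1];o=E[:3,3]
    return (o+d*(z-o[2])/d[2])
def proj(n,p):
    c=eyes.camera_info(n);E=np.linalg.inv(c['extrinsics'])
    q=c['mtx']@(E[:3,:3]@p+E[:3,3]);return q[:2]/q[2]
def dark(img,c,w,t):
    x,y=c;g=cv2.cvtColor(img,cv2.COLOR_BGR2GRAY)[y-w:y+w,x-w:x+w]
    m=(g<t).astype('uint8');k,l,s,ce=cv2.connectedComponentsWithStats(m)
    i=1+np.argmax(s[1:,4]); cs=cv2.findContours((l==i).astype('uint8'),0,1)[0][0]
    rc=cv2.minAreaRect(cs); return ce[i]+[x-w,y-w],s[i,4],(np.array(cv2.boxPoints(rc))+[x-w,y-w])
E
python3 - <<'E'
from h import *
np.set_printoptions(precision=4,suppress=True)
t=cv2.imread('pics/top0.png');s=cv2.imread('pics/scene0.png')
for n,c,z,w,th in (('rocker',(252,213),.072,16,50),('shutter',(314,218),.036,10,75),('focus',(406,231),.036,10,75),('erase',(359,170),.036,10,75)):
    ce,a,b=dark(t,c,w,th); p=ray('top',ce,z)
    print(n,ce,a,p,proj('scene',p)); print(np.array([ray('top',q,z)[:2] for q in b]).round(3).tolist())
for n,c,w in (('shutter',(315,210),18),('focus',(244,272),18)):
    ce,a,b=dark(s,c,w,45); print('scene',n,ce,a,ray('scene',ce,.034))
A=cv2.resize(t[185:245,220:280],(400,400),interpolation=2);B=cv2.resize(s[145:205,315:375],(400,400),interpolation=2)
cv2.imwrite('pics/rk.png',np.hstack([A,B]))
E
```

```text
Traceback (most recent call last):
  File "h.py", line 13, in dark
    i=1+np.argmax(s[1:,4]); cs=cv2.findContours((l==i).astype('uint8'),0,1)[0][0]
        ~~~~~~~~~^^^^^^^^^
ValueError: attempt to get argmax of an empty sequence
```

Use an adaptive threshold (midpoint of local range).

```bash
sed -i 's/    m=(g<t)/    t=g.min()+t*(np.percentile(g,90)-g.min())\n    m=(g<t)/' h.py
python3 - <<'E'
from h import *
np.set_printoptions(precision=4,suppress=True)
t=cv2.imread('pics/top0.png');s=cv2.imread('pics/scene0.png')
for n,c,z,w,th in (('rocker',(252,213),.072,13,.4),('shutter',(314,218),.036,9,.5),('focus',(406,231),.036,9,.5),('erase',(359,170),.036,9,.5)):
    ce,a,b=dark(t,c,w,th); p=ray('top',ce,z)
    print(n,ce,a,p,proj('scene',p)); print(np.array([ray('top',q,z)[:2] for q in b]).round(3).tolist())
for n,c,w in (('shutter',(315,210),18),('focus',(244,272),18)):
    ce,a,b=dark(s,c,w,.35); print('scene',n,ce,a,ray('scene',ce,.034))
A=cv2.resize(t[185:245,220:280],(400,400),interpolation=2);B=cv2.resize(s[145:205,315:375],(400,400),interpolation=2)
cv2.imwrite('pics/rk.png',np.hstack([A,B]))
E
```

```text
rocker [251.0275 214.5216] 255 [0.5011 0.2816 0.072 ] [343.4414 166.485 ]
[[0.504, 0.323], [0.537, 0.303], [0.497, 0.24], [0.465, 0.26]]
shutter [313.1064 217.5957] 94 [0.4981 0.077  0.036 ] [313.805  208.0482]
[[0.513, 0.095], [0.514, 0.061], [0.484, 0.06], [0.483, 0.094]]
focus [407.1096 230.3288] 73 [ 0.4644 -0.241   0.036 ] [243.1573 270.0511]
[[0.471, -0.222], [0.484, -0.247], [0.459, -0.26], [0.446, -0.236]]
erase [359.2297 168.6081] 74 [ 0.6702 -0.0758  0.036 ] [346.7542 254.3815]
[[0.674, -0.047], [0.681, -0.102], [0.666, -0.104], [0.659, -0.049]]
scene shutter [314.5207 210.0744] 121 [0.5034 0.0711 0.034 ]
scene focus [243.8623 272.9855] 138 [ 0.4705 -0.2475  0.034 ]
```

View pics/rk.png

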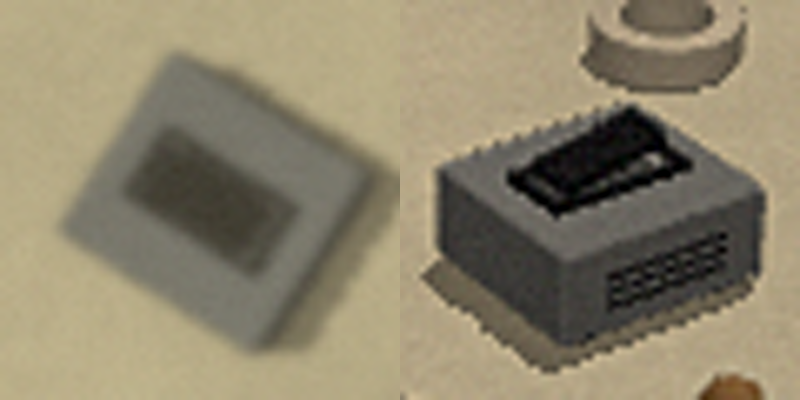

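The raised end is the +x,+y one, next to the tape roll. Its midpoint is about (0.52, 0.313), so I'll aim 28 mm out from the hinge at about (0.516, 0.305). I'll move there with the jaws shut.

Call:
step_arm --pt "0.04 -0.039 0 0 0 -0.007" --pt "0.081 -0.078 0 0 0 -0.014" --pt "0.122 -0.117 0 0 0 -0.021" --pt "0.163 -0.156 0 0 0 -0.028" --pt "0.203 -0.195 0 0 0 -0.035" --jaw 1 --squeeze 20

```text
clock: 0.52
tcp_pos: [0.2732, 0.5395, 0.2449]
orientation: [-0.525, -3.097, 0.001]
contact_force: [0.0, 0.5, 1.1]
grip_width: 0.0255
gripper_force: 0.0
```

Call:
step_arm --pt "0.04 -0.039 0 0 0 -0.007" --pt "0.081 -0.078 0 0 0 -0.014" --pt "0.122 -0.117 0 0 0 -0.021" --pt "0.163 -0.156 0 0 0 -0.028" --pt "0.203 -0.195 0 0 0 -0.035"

```text
clock: 0.93
tcp_pos: [0.395, 0.4225, 0.245]
orientation: [-0.694, -3.064, 0.001]
contact_force: [-0.2, 0.0, 0.4]
grip_width: -0.0001
gripper_force: 0.0
```

Call:
step_arm --pt "0.04 -0.039 0 0 0 -0.007" --pt "0.081 -0.078 0 0 0 -0.014" --pt "0.122 -0.117 0 0 0 -0.021" --pt "0.163 -0.156 0 0 0 -0.028" --pt "0.203 -0.195 0 0 0 -0.035"

```text
clock: 1.35
tcp_pos: [0.5167, 0.3056, 0.2451]
orientation: [-0.862, -3.021, 0.001]
contact_force: [0.6, 0.5, -0.3]
grip_width: 0.0004
gripper_force: 0.0
```

```bash
cat >> h.py <<'E'
def wproj(p,o):
    c=eyes.camera_info('wrist');R=cv2.Rodrigues(np.array(o['orientation']))[0]
    T=np.eye(4);T[:3,:3]=R;T[:3,3]=o['tcp_pos'];E=np.linalg.inv(T@c['tool_from_camera'])
    q=E[:3,:3]@p+E[:3,3];K=c['mtx'];th=np.arctan2(np.hypot(*q[:2]),q[2]);u=q[:2]/np.hypot(*q[:2])*th
    return K[:2,:2]@u+K[:2,2]
def wray(uv,z,o):
    c=eyes.camera_info('wrist');K=c['mtx'];R=cv2.Rodrigues(np.array(o['orientation']))[0]
    T=np.eye(4);T[:3,:3]=R;T[:3,3]=o['tcp_pos'];E=T@c['tool_from_camera']
    a=(np.array(uv)-K[:2,2])/[K[0,0],K[1,1]];th=np.hypot(*a);d=np.r_[a/th*np.sin(th),np.cos(th)]
    d=E[:3,:3]@d;return E[:3,3]+d*(z-E[2,3])/d[2]
E
python3 - <<'E'
from h import *
o=r.get_obs();f=cv2.cvtColor(eyes.grab_frame('wrist'),cv2.COLOR_RGB2BGR);cv2.imwrite('pics/w1raw.png',f)
for p in ([.5011,.2816,.072],[.5127,.3003,.077],[.499,.076,.036],[.465,-.242,.036]):
    q=wproj(np.array(p),o);print(p,q);cv2.circle(f,tuple(int(v) for v in q),3,(0,0,255),1)
cv2.imwrite('pics/w1.png',f)
E
```

```text
[0.5011, 0.2816, 0.072] [292.82689053 180.1606128 ]
[0.5127, 0.3003, 0.077] [314.53373327 181.35592997]
[0.499, 0.076, 0.036] [169.13987213 252.0995797 ]
[0.465, -0.242, 0.036] [ 62.87901763 305.67629768]
```

View pics/w1.png

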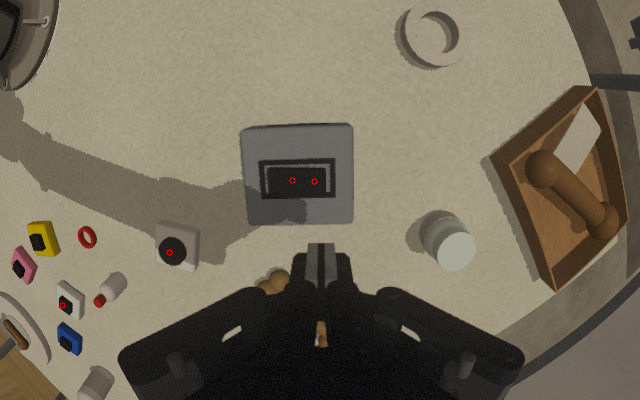

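The wrist view shows the rocker plate centred at about (297,180), 4 px right of the prediction, and the shutter key at (172,251). That is a shift of about 3 mm, so I'll correct for it and descend.

Call:
step_arm --pt "0.001 0.002 -0.05 0 0 0" --pt "0.002 0.004 -0.1 0 0 0" --pt "0.002 0.005 -0.15 0 0 0" --pt "0.002 0.005 -0.2 0 0 0" --pt "0.002 0.005 -0.235 0 0 0"

```text
clock: 1.82
tcp_pos: [0.5155, 0.3094, 0.1013]
orientation: [-0.859, -3.02, 0.004]
contact_force: [-0.6, -0.1, -0.1]
grip_width: 0.0002
gripper_force: 0.0
```

Call:
step_arm --pt "0 0 -0.005 0 0 0" --pt "0 0 -0.01 0 0 0" --pt "0 0 -0.015 0 0 0" --pt "0 0 -0.02 0 0 0" --pt "0 0 -0.025 0 0 0"

```text
clock: 2.23
tcp_pos: [0.5181, 0.3108, 0.0907]
orientation: [0.86, 3.02, 0.004]
contact_force: [0.4, 1.8, 2.9]
grip_width: 0.0
gripper_force: 1.6
```

Call:
step_arm --pt "0 0 -0.002 0 0 0" --pt "0 0 -0.004 0 0 0" --pt "0 0 -0.006 0 0 0" --pt "0 0 -0.008 0 0 0" --pt "0 0 -0.01 0 0 0"

```text
clock: 2.65
tcp_pos: [0.5175, 0.3105, 0.0837]
orientation: [0.86, 3.021, 0.002]
contact_force: [2.0, 1.6, 2.9]
grip_width: -0.0001
gripper_force: 1.5
```

Call:
step_arm --pt "0 0 -0.002 0 0 0" --pt "0 0 -0.004 0 0 0" --pt "0 0 -0.005 0 0 0" --pt "0 0 -0.006 0 0 0" --pt "0 0 -0.006 0 0 0"

```text
clock: 3.07
tcp_pos: [0.5175, 0.3104, 0.0806]
orientation: [0.86, 3.021, 0.002]
contact_force: [-0.4, 0.5, 9.9]
grip_width: 0.0
gripper_force: 4.9
```

Call:
step_arm --pt "0 0 -0.002 0 0 0" --pt "0 0 -0.003 0 0 0" --pt "0 0 -0.003 0 0 0"

```text
clock: 3.32
tcp_pos: [0.5176, 0.3105, 0.0803]
orientation: [0.861, 3.021, 0.002]
contact_force: [-5.0, -0.9, 23.0]
grip_width: -0.0001
gripper_force: 10.6
```

It has reached a hard stop. I'll lift and check, then move towards the focus pod.

Call:
step_arm --pt "0 0 0.04 0 0 0" --pt "0 0 0.1 0 0 0" --pt "0 0 0.16 0 0 0" --pt "0 0 0.22 0 0 0"

```text
clock: 3.65
tcp_pos: [0.5157, 0.3085, 0.2101]
orientation: [-0.86, -3.019, 0.006]
contact_force: [0.8, -0.3, 0.3]
grip_width: -0.0001
gripper_force: 0.0
```

```bash
python3 - <<'E'
from h import *
f=cv2.cvtColor(eyes.grab_frame('wrist'),cv2.COLOR_RGB2BGR);s=cv2.cvtColor(eyes.grab_frame('scene'),cv2.COLOR_RGB2BGR)
A=cv2.resize(f[110:240,230:370],(400,400));B=cv2.resize(s[145:205,315:375],(400,400),interpolation=2)
cv2.imwrite('pics/c2.png',np.hstack([A,B]))
E
```

```text
(no output)
```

View pics/c2.png

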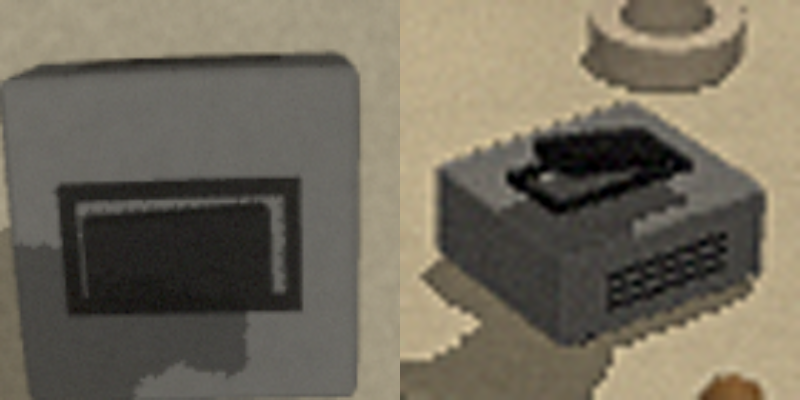

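The rocker is now flipped: the gap shows at the other end. On to the focus pod.

Call:
step_arm --pt "-0.006 -0.061 0.002 0 0 0" --pt "-0.012 -0.122 0.004 0 0 0" --pt "-0.017 -0.184 0.006 0 0 0" --pt "-0.023 -0.245 0.008 0 0 0" --pt "-0.029 -0.306 0.01 0 0 0"

```text
clock: 4.17
tcp_pos: [0.4978, 0.124, 0.2145]
orientation: [-0.86, -3.019, 0.004]
contact_force: [0.1, -0.1, 0.5]
grip_width: -0.0004
gripper_force: 0.0
```

Call:
step_arm --pt "-0.006 -0.061 0 0 0 0" --pt "-0.012 -0.122 0 0 0 0" --pt "-0.017 -0.184 0 0 0 0" --pt "-0.023 -0.245 0 0 0 0" --pt "-0.029 -0.306 0 0 0 0"

```text
clock: 4.58
tcp_pos: [0.4801, -0.0591, 0.2147]
orientation: [-0.86, -3.018, 0.002]
contact_force: [0.6, -0.2, -0.5]
grip_width: 0.0
gripper_force: 0.0
```

Call:
step_arm --pt "-0.006 -0.061 0 0 0 0" --pt "-0.012 -0.122 0 0 0 0" --pt "-0.017 -0.184 0 0 0 0" --pt "-0.023 -0.245 0 0 0 0" --pt "-0.029 -0.306 0 0 0 0" --pt "-0.029 -0.306 0 0 0 0"

```text
$.rows: bad value
```

Call:
step_arm --pt "-0.006 -0.061 0 0 0 0" --pt "-0.012 -0.122 0 0 0 0" --pt "-0.017 -0.184 0 0 0 0" --pt "-0.023 -0.245 0 0 0 0" --pt "-0.025 -0.306 0 0 0 0"

```text
clock: 5.0
tcp_pos: [0.4649, -0.2422, 0.2146]
orientation: [-0.86, -3.018, -0.0]
contact_force: [1.3, 0.4, -0.5]
grip_width: -0.0001
gripper_force: 0.0
```

Call:
step_arm --pt "0 0 0 0 0 0" --pt "0 0 0 0 0 0"

```text
clock: 5.17
tcp_pos: [0.4652, -0.2428, 0.2147]
orientation: [-0.867, -3.016, 0.001]
contact_force: [0.6, 0.5, -0.5]
grip_width: 0.0003
gripper_force: 0.0
```

```bash
python3 - <<'E'
from h import *
o=r.get_obs();f=cv2.cvtColor(eyes.grab_frame('wrist'),cv2.COLOR_RGB2BGR);cv2.imwrite('pics/w3raw.png',f)
print(o['tcp_pos'],o['joints'])
for p in ([.466,-.243,.036],[.5,.076,.036],list(o['tcp_pos'][:2])+[.036]):
    q=wproj(np.array(p),o);print(p,q)
    try:
        if 20<q[0]<620 and 20<q[1]<380:
            ce,a,b=dark(f,(int(q[0]),int(q[1])),30,.3);print(ce,a,wray(ce,.036,o),b)
    except Exception as e: print(e)
    cv2.circle(f,tuple(int(v) for v in q),3,(0,0,255),1)
cv2.imwrite('pics/w3.png',f)
E
```

```text
[ 0.46515299 -0.24282685  0.21470151] [-0.06101351  0.28594838  0.51022824  1.97031295 -0.1709184   0.93019328
  1.54571424]
[0.466, -0.243, 0.036] [321.68609397 180.49465207]
[321.82560976 179.93780488] 820 [ 0.46557663 -0.24256606  0.036     ] [[301.87047195 185.50777054]
 [316.70466805 160.07771969]
 [341.69948196 174.65802765]
 [326.86528778 200.08807755]]
[0.5, 0.076, 0.036] [560.25321654  72.36224148]
[556.92985075  73.30298507] 670 [0.49876257 0.0697029  0.036     ] [[540.82353306  61.29411697]
 [565.52941895  55.11764908]
 [573.11765289  85.4705925 ]
 [548.41176605  91.64706039]]
[np.float64(0.4651529920143519), np.float64(-0.24282684525458587), 0.036] [321.39016529 179.72935435]
[321.8420398  179.93656716] 804 [ 0.46558445 -0.24255111  0.036     ] [[301.87047195 185.50777054]
 [316.70466805 160.07771969]
 [341.69948196 174.65802765]
 [326.86528778 200.08807755]]
```

View pics/w3.png

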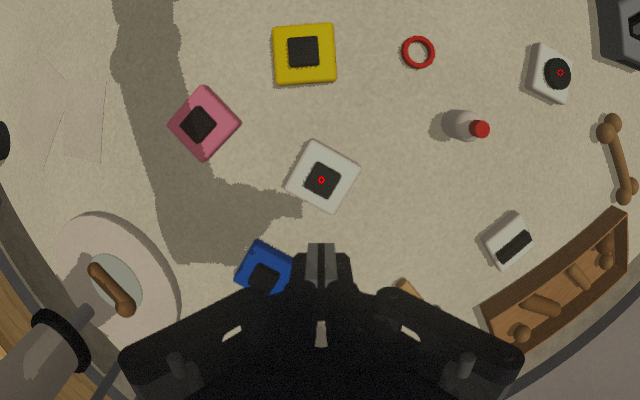

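The key is at (322,180), directly under the TCP (within 0.5 mm). Descending.

Call:
step_arm --pt "0 0 -0.05 0 0 0" --pt "0 0 -0.1 0 0 0" --pt "0 0 -0.15 0 0 0" --pt "0 0 -0.2 0 0 0" --pt "0 0 -0.25 0 0 0"

```text
clock: 5.63
tcp_pos: [0.467, -0.2381, 0.064]
orientation: [-0.855, -3.021, -0.002]
contact_force: [0.3, 1.5, 1.0]
grip_width: -0.0
gripper_force: 0.0
```

Call:
step_arm --pt "0 0 -0.005 0 0 0" --pt "0 0 -0.01 0 0 0" --pt "0 0 -0.015 0 0 0" --pt "0 0 -0.02 0 0 0" --pt "0 0 -0.024 0 0 0"

```text
clock: 6.05
tcp_pos: [0.4683, -0.2409, 0.0527]
orientation: [0.859, 3.019, 0.0]
contact_force: [-0.4, 0.3, 0.6]
grip_width: -0.0001
gripper_force: 0.0
```

Call:
step_arm --pt "0 0 -0.002 0 0 0" --pt "0 0 -0.004 0 0 0" --pt "0 0 -0.006 0 0 0" --pt "0 0 -0.008 0 0 0" --pt "0 0 -0.01 0 0 0"

```text
clock: 6.47
tcp_pos: [0.4677, -0.2409, 0.0458]
orientation: [0.86, 3.02, 0.0]
contact_force: [0.5, 0.5, 2.8]
grip_width: 0.0003
gripper_force: 1.4
```

Call:
step_arm --pt "0 0 -0.002 0 0 0" --pt "0 0 -0.004 0 0 0" --pt "0 0 -0.005 0 0 0" --pt "0 0 -0.006 0 0 0" --pt "0 0 -0.006 0 0 0"

```text
clock: 6.88
tcp_pos: [0.4678, -0.241, 0.0438]
orientation: [0.861, 3.02, 0.002]
contact_force: [-5.4, 3.9, 26.8]
grip_width: -0.0001
gripper_force: 13.6
```

The focus key is down at its hard stop. Lift and go to the shutter.

Call:
step_arm --pt "0 0 0.03 0 0 0" --pt "0 0 0.09 0 0 0" --pt "0 0 0.15 0 0 0" --pt "0 0 0.22 0 0 0" --pt "0 0 0.28 0 0 0"

```text
clock: 7.3
tcp_pos: [0.4666, -0.241, 0.2117]
orientation: [-0.861, -3.021, 0.001]
contact_force: [0.8, -0.4, 0.6]
grip_width: 0.0004
gripper_force: 0.0
```

Call:
step_arm --pt "0.005 0.053 0 0 0 0" --pt "0.01 0.106 0 0 0 0" --pt "0.016 0.159 0 0 0 0" --pt "0.021 0.212 0 0 0 0" --pt "0.026 0.264 0 0 0 0"

```text
clock: 7.72
tcp_pos: [0.4824, -0.0809, 0.2097]
orientation: [-0.86, -3.021, 0.0]
contact_force: [0.9, 0.3, -1.0]
grip_width: 0.0002
gripper_force: 0.0
```

Call:
step_arm --pt "0.005 0.053 0 0 0 0" --pt "0.01 0.106 0 0 0 0" --pt "0.016 0.159 0 0 0 0" --pt "0.021 0.212 0 0 0 0" --pt "0.026 0.264 0 0 0 0"

```text
clock: 8.13
tcp_pos: [0.498, 0.0775, 0.2096]
orientation: [-0.86, -3.021, 0.0]
contact_force: [0.4, -0.6, -0.2]
grip_width: 0.0001
gripper_force: 0.0
```

Call:
step_arm --pt "0 0 0 0 0 0" --pt "0 0 0 0 0 0" --pt "0 0 0 0 0 0"

```text
clock: 8.38
tcp_pos: [0.4981, 0.0753, 0.2095]
orientation: [-0.86, -3.021, 0.002]
contact_force: [0.2, -0.8, 0.1]
grip_width: 0.0001
gripper_force: 0.0
```

```bash
python3 - <<'E'
from h import *
o=r.get_obs();f=cv2.cvtColor(eyes.grab_frame('wrist'),cv2.COLOR_RGB2BGR)
print(o['tcp_pos'])
q=wproj(np.array([.499,.075,.036]),o)
ce,a,b=dark(f,(int(q[0]),int(q[1])),30,.3);print(q,ce,a,wray(ce,.036,o),b)
cv2.circle(f,tuple(int(v) for v in ce),3,(0,0,255),1)
cv2.imwrite('pics/w4.png',f)
E
```

```text
[0.49807858 0.07526533 0.20951067]
[321.5442528  181.47483152] [323.37078652 180.80380294] 1157 [0.49937512 0.07693298 0.036     ] [[305. 162.]
 [342. 162.]
 [342. 199.]
 [305. 199.]]
```

View pics/w4.png

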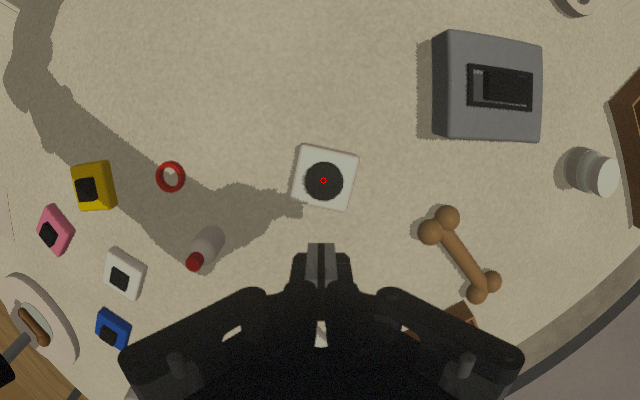

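The round key is at (323,181), 2 mm from under the TCP. I'll correct, descend and press.

Call:
step_arm --pt "0.001 0.002 -0.05 0 0 0" --pt "0.002 0.003 -0.1 0 0 0" --pt "0.002 0.003 -0.15 0 0 0" --pt "0.002 0.003 -0.2 0 0 0" --pt "0.002 0.003 -0.242 0 0 0"

```text
clock: 8.85
tcp_pos: [0.4991, 0.0759, 0.063]
orientation: [-0.864, -3.02, 0.002]
contact_force: [-0.2, 0.3, 0.8]
grip_width: -0.0002
gripper_force: 0.0
```

Call:
step_arm --pt "0 0 -0.005 0 0 0" --pt "0 0 -0.01 0 0 0" --pt "0 0 -0.015 0 0 0" --pt "0 0 -0.019 0 0 0" --pt "0 0 -0.021 0 0 0"

```text
clock: 9.27
tcp_pos: [0.5006, 0.0778, 0.0532]
orientation: [0.86, 3.02, 0.002]
contact_force: [-0.0, -0.0, 0.1]
grip_width: 0.0001
gripper_force: 0.0
```

Call:
step_arm --pt "0 0 -0.003 0 0 0" --pt "0 0 -0.006 0 0 0" --pt "0 0 -0.009 0 0 0" --pt "0 0 -0.012 0 0 0" --pt "0 0 -0.014 0 0 0"

```text
clock: 9.68
tcp_pos: [0.5003, 0.078, 0.044]
orientation: [0.86, 3.02, 0.001]
contact_force: [-0.6, -0.1, 8.8]
grip_width: 0.0004
gripper_force: 5.1
```

A little further for a firm hold.

Call:
step_arm --pt "0 0 -0.001 0 0 0" --pt "0 0 -0.002 0 0 0" --pt "0 0 -0.002 0 0 0" --pt "0 0 -0.002 0 0 0"

```text
clock: 10.02
tcp_pos: [0.5004, 0.0781, 0.0439]
orientation: [0.86, 3.021, 0.002]
contact_force: [-3.3, -1.0, 19.0]
grip_width: 0.0
gripper_force: 9.4
```

```bash
python3 -c "
from bench import r
o=r.get_obs();print(o['contact_force'],o['tcp_pos']);print(r.hand_in())"
```

```text
[-3.25297956 -0.9548957  18.98635774] [0.50036661 0.07806771 0.04385137]
the job is handed in; nothing more can be done
None
```

I handed the job in at about 10 s: lamp switched on (checked in the images), focus-lock key pushed to its stop, and shutter key held fully down at 19 N, but the hand-in gave no verdict.

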